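# Lay out the weld kit on its marked plates

## Task

Lay out the weld kit: put each of the four steel blanks (round pipe, square tube, U-channel, drilled bar) flat on the yellow plate that carries its outline, the same way up as it lies now, centred in the outline and turned to match it. Set the blanks down rather than dropping them, and leave the green tape measure and the blue tin standing where they are.

Things in the scene. Friction and masses are not known exactly. Their poses are not given: they have to be found in the camera images.
- part_round: Bare-steel pipe offcut standing on end: round tube, outer diameter 52 mm, bore 38 mm, 36 mm high, about 0.24 kg. Loose; origin at the centre of its underside, z up, lying flat on the table at the start at any yaw.
- part_square: Bare-steel square-tube offcut standing on end: 46 x 46 mm outside (sides along its x and y), wall 4 mm, 36 mm high, about 0.19 kg. Loose; origin at the centre of its underside, z up, lying flat on the table at the start at any yaw.
- part_channel: Bare-steel U-channel offcut lying like a trough with its legs up: 76 mm long (x), 40 mm wide (y), 28 mm high, walls 5 mm, the legs running along x; about 0.26 kg. Loose; origin at the centre of its underside, z up, lying flat on the table at the start at any yaw.
- part_bar: Solid bare-steel bar with two dark drilled holes on top: 86 mm long (x), 24 mm wide (y), 20 mm high, about 0.32 kg. Loose; origin at the centre of its underside, z up, lying flat on the table at the start at any yaw.
- pad_round: Yellow kit plate, 106 (x) x 80 (y) x 5 mm thick, fixed on the table at any yaw; outline a circle, 62 mm inner diameter, with a smaller circle inside it: for the round pipe offcut. The black outline, centred on the plate, runs 5 mm outside the blank's edges. Origin at the centre of the underside; z up; top 5 mm above it.
- pad_square: Yellow kit plate, 106 (x) x 80 (y) x 5 mm thick, fixed on the table at any yaw; outline a square, 56 mm inside, sides along x and y, with a smaller square inside it: for the square-tube offcut (any quarter turn is the same). The black outline, centred on the plate, runs 5 mm outside the blank's edges. Origin at the centre of the underside; z up; top 5 mm above it.
- pad_channel: Yellow kit plate, 106 (x) x 80 (y) x 5 mm thick, fixed on the table at any yaw; outline a rectangle 86 (x) x 50 (y) mm inside, with two parallel lines along x inside it: for the U-channel, its length along x (either way round). The black outline, centred on the plate, runs 5 mm outside the blank's edges. Origin at the centre of the underside; z up; top 5 mm above it.
- pad_bar: Yellow kit plate, 106 (x) x 80 (y) x 5 mm thick, fixed on the table at any yaw; outline a narrow rectangle 96 (x) x 34 (y) mm inside, with two dots in it: for the drilled bar, its length along x (either way round). The black outline, centred on the plate, runs 5 mm outside the blank's edges. Origin at the centre of the underside; z up; top 5 mm above it.
- tape: Bystander: green tape measure with black round sides, standing upright, 70 (x) x 34 (y) x 62 mm high, a small steel hook at its -x end; loose, 0.35 kg. Origin at the centre of its underside. Stands among the blanks and plates, not to be disturbed.
- tin: Bystander: round blue tin, diameter 68 mm, 58 mm high; loose, 0.4 kg. Origin at the centre of its underside. Stands among the blanks and plates, not to be disturbed.
Things that resemble listed ones, but are neither listed nor needed, are in the scene too. Leave any brown or red look-alike of the part_bar alone.

How it is judged (in metres and radians):
At the end, for the whole second after the job is handed in: Each blank rests upright and still on its own plate (underside 2 to 8 mm above the plate's underside, tilt under 0.1 rad), centre within 12 mm of the plate's centre; square tube, channel and bar turned within 0.25 rad of their outline (square: any quarter turn; channel and bar: either way round) (horizontal distance between part_round and pad_round below 0.012 m and z of part_round in the frame of pad_round between 0.002 and 0.008 m and angle between each of part_round, part_square, part_channel, part_bar's own z axis and vertical below 0.1 rad and linear speed of each of part_round, part_square, part_channel, part_bar below 0.02 m/s and horizontal distance between part_square and pad_square below 0.012 m and z of part_square in the frame of pad_square between 0.002 and 0.008 m and (angle between the x axis of part_square and the x axis of pad_square, either way round below 0.25 rad or angle between the x axis of part_square and the y axis of pad_square, either way round below 0.25 rad) and horizontal distance between part_channel and pad_channel below 0.012 m and z of part_channel in the frame of pad_channel between 0.002 and 0.008 m and angle between the x axis of part_channel and the x axis of pad_channel, either way round below 0.25 rad and horizontal distance between part_bar and pad_bar below 0.012 m and z of part_bar in the frame of pad_bar between 0.002 and 0.008 m and angle between the x axis of part_bar and the x axis of pad_bar, either way round below 0.25 rad); the robot touches nothing.
It fails at once if the tape measure or the tin is shoved more than 25 mm or knocked over (distance of any of tape, tin from where it was at the start of the episode above 0.025 m or angle between any of tape, tin's own z axis and vertical above 0.5 rad).
It fails at once if a blank is dropped or thrown (faster than 0.7 m/s while the fingers do not touch it) ((linear speed of part_round above 0.7 m/s and contact force between part_round and the fingers below 0.05 N) or (linear speed of part_square above 0.7 m/s and contact force between part_square and the fingers below 0.05 N) or (linear speed of part_channel above 0.7 m/s and contact force between part_channel and the fingers below 0.05 N) or (linear speed of part_bar above 0.7 m/s and contact force between part_bar and the fingers below 0.05 N)).
It also fails if it takes over 120 s, if anything falls off the work surface, if the arm or the gripper's body presses on something with over 40 N, if the wrist force passes 120 N, or if a joint passes its speed limit or range.

## Robot

A 6-joint arm with a two-finger parallel gripper is mounted at the origin on the work surface. World frame = base frame: x ahead of the robot, y to its left, z up, the work surface at z = 0. Lengths are in m, angles in degrees, forces in N, time in s.
With the tool pointing down it reaches from about 0.35 to 0.875 m from the base axis. Payload 4.2 kg.
Tool frame: the origin (TCP) lies midway between the tips of the shut fingers; the grasp point (between the pads) lies 19 mm behind it (r.pinch_z is the distance from the TCP to the grasp point, in m); z points along the fingers, y is the line along which they close (so a half turn about z gives the same grasp; the last joint's range is limited). The gripper opens to 87 mm and grips with 3 to 60 N. Pads are 19 mm wide; open, the fingers measure 117 mm over their backs; the gripper's body (75 mm by 190 mm) begins 51 mm behind the grasp point.
Start: joints at [87.64, 22.042, 0.453, 0, -68.411, -14.817], TCP at [0.185, 0.597, 0.223] pointing down, gripper open.
Joint ranges: [-179.83, 179.83], [-69.29, 118.12], [-61.27, 80.66], [-181.25, 117.63], [-171.15, -9.14], [-177.46, 177.46]. Speed limits (degrees/s): [159.86, 159.86, 180, 180, 180, 180].

## Interface

Orientations are given as a 3x3 rotation matrix whose columns are the frame's x, y, z axes.
In Python, from station import r, imaging, models gives the robot as it stands. The module is installed in compiled form; this text tells all that it offers.
- The arm moves only by the tool apply_moves, never from a script. Its argument "moves" is a list of rows, each a list of 2 entries, a list of its own where there are three numbers: the shift along the tool's x, y, z in m, then the turn about the tool's z in degrees. A call has 1 to 5 rows; each row shifts and turns the commanded pose from where the row before left it, along the tool's axes as they then stand; what a row does not reach is not made up. A row lasts 1/12 s, in which the tool goes at most 41.7 mm and 7.16 degrees, less where a joint would pass 70% of its speed; a pose out of reach is approached as far as the arm can. A call is refused whole if a number of a shift passes 0.0417 or a number of a turn 7.16, either way. A call with a gripper value outside its range is refused whole. "hand" is the finger opening in m, from 0 to 0.087, set as the call begins (left out, the last holds). The fingers move at their own pace and stop on an object; the grip force is fixed at half the most. Time passes only in rows, so rows that do not move let the fingers close. It gives the time, the measured TCP pose, the force, the opening and the grip force at its end, in the units of the state.
- r.sense(): the state, without advancing time (a new reading comes with each control period).
- imaging.capture(name): name is "scene" or "top" or "wrist"; returns a dict with "frame" (384x512x3 uint8, blue, green, red), "intrinsics" (3x3 intrinsics, pixels), "eye" and "orientation" of the camera in the world. Camera axes: x right, y down, z forward; pixel columns grow to the right and rows downward; lengths in m; the calibration is good to about 2 mm. A picture is of the moment at which its call begins. There is no depth.
- r.finish_job(): hands the job in; it is judged then, once.
Trained networks look in a picture, given as the dict that the camera call returned (one of the last four; its "shot" number tells which), for a name from the list of things; names that differ only in an ending like _2 or _b are one class to them, and where a whole thing is asked for, a point or a joint stands for the part that bears it (a point fixed in the world has none). Each returns a list of dicts, best first, with "confidence" (0 to 1); they miss things now and then, are a little off and sometimes report something else, mostly with a low value. They report only what shows in the picture. A call takes as long as a camera call. They do not tell look-alikes from the thing itself.
- models.cut_out(picture, target): "region" (384x512 bool, what is visible of it) and "extent" ([left, top, width, height] as shares, 0 to 1, of the picture: columns of its width, rows of its height, round what is visible of it).
- models.place_of(picture, target): "at" ([column, row] as shares, 0 to 1, of the picture: columns of its width, rows of its height: a listed point, or the origin of a listed thing).
The state is a dict: "time_s": time; "joints": joint angles; "joint_velocities": joint speeds; "effort": joint torques, N m; "tcp_pos": TCP position; "ee_rot": TCP orientation; "wrist_force": force on the tool from outside, world axes, zero at the start; "moment": the same for the moment, N m; "gripper_width": opening from 0.0 (shut) to 1.0 (fully open); "gripper_force": force on a finger pad.
Only numpy, scipy, OpenCV 4.12 (cv2) and the standard library are available. Lean on these libraries where they do the work, as an engineer would, in place of code of your own. Each camera call takes 0.05 s, during which the arm holds its last target. There are 200 camera calls.

## Working session

There is one attempt and no reset: what is moved stays moved. The work goes in short steps, Python scripts to look and compute and a tool call to move; the robot and the scene stay as the last step left them, time stands still between calls to the robot, and variables do not carry over. Pictures are saved under pics/ and viewed, at most 14 in all, crops included, and the job is handed in when it is done.

Besides the shell and the picture viewer there is one more tool, called after "Call:" in YAML: its name, and indented under it one key for each argument. apply_moves: Moves the arm, as the interface text tells. Its arguments: {"type":"object","properties":{"moves":{"type":"array"},"hand":{"type":"number"}},"required":["moves"]}

```bash
mkdir -p pics
cat > h.py <<'E'
import numpy as np, cv2
from station import r, imaging, models
def ray(p,uv,z):
    K=np.array(p["intrinsics"]);R=np.array(p["orientation"]);e=np.array(p["eye"])
    d=R@np.linalg.inv(K)@np.array([uv[0],uv[1],1.]); return e+d*(z-e[2])/d[2]
E
python3 - <<'E'
from h import *
s=r.sense();print(s)
for n in("top","scene"):
    p=imaging.capture(n);cv2.imwrite(f"pics/{n}0.png",p["frame"])
    print(n,np.round(p["eye"],3),np.round(p["orientation"],3).tolist(),np.round(p["intrinsics"],1).tolist())
    for t in"part_round part_square part_channel part_bar pad_round pad_square pad_channel pad_bar tape tin".split():
        for q in models.place_of(p,t)[:3]:
            uv=np.array(q["at"])*[512,384]; print(t,round(q["confidence"],2),uv.round(),ray(p,uv,0)[:2].round(3))
E
```

```text
{'time_s': 0.0, 'joints': array([ 8.76382339e+01,  2.20896584e+01,  3.78454137e-01, -3.04032753e-02,
       -6.84115642e+01, -1.48171170e+01]), 'joint_velocities': array([-0.00377048, -0.00212108,  0.01483267, -0.05219251, -0.0885316 ,
       -0.05364902]), 'effort': array([-1.68588176e-04, -3.90665495e+01,  1.87408161e+01,  4.21989307e+00,
        1.10015343e-02, -2.01017997e-04]), 'tcp_pos': array([0.18438786, 0.59653251, 0.22145852]), 'ee_rot': array([[ 9.55329464e-01, -2.95542345e-01, -5.81291187e-04],
       [-2.95542908e-01, -9.55327113e-01, -2.12051095e-03],
       [ 7.13775476e-05,  2.19758308e-03, -9.99997583e-01]]), 'wrist_force': array([-0.32738737, -0.71414708, -0.14991615]), 'moment': array([-0.02897704, -0.00345394,  0.00092717]), 'gripper_force': 0.0, 'gripper_width': 1.0018790848710226}
top [0.447 0.02  0.981] [[-0.009, -0.993, 0.119], [-1.0, 0.007, -0.013], [0.012, -0.119, -0.993]] [[381.7, 0.0, 254.6], [0.0, 381.7, 196.2], [0.0, 0.0, 1.0]]
part_round 0.89 [104. 216.] [0.517 0.394]
part_square 0.83 [412. 223.] [ 0.493 -0.399]
part_channel 0.65 [287. 171.] [ 0.631 -0.
[... 459 characters left out ...]
, [0.674, -0.441, 0.593], [0.011, -0.797, -0.605]] [[384.5, 0.0, 259.4], [0.0, 384.5, 191.3], [0.0, 0.0, 1.0]]
part_round 0.77 [324. 138.] [0.509 0.385]
part_square 0.72 [120. 263.] [ 0.499 -0.393]
part_square 0.22 [145. 210.] [ 0.383 -0.249]
part_channel 0.57 [263. 220.] [ 0.635 -0.068]
part_bar 0.75 [317. 227.] [0.751 0.001]
part_bar 0.7 [349. 189.] [0.724 0.192]
part_bar 0.69 [305. 193.] [0.646 0.093]
pad_round 0.91 [316. 161.] [0.571 0.249]
pad_square 0.85 [206. 193.] [ 0.445 -0.094]
pad_channel 0.73 [322. 138.] [0.5   0.384]
pad_channel 0.62 [200. 249.] [ 0.597 -0.246]
pad_channel 0.54 [306. 192.] [0.646 0.097]
pad_bar 0.93 [143. 210.] [ 0.381 -0.255]
tape 0.87 [257. 167.] [0.461 0.097]
```

```bash
python3 -c "
import cv2
a=cv2.imread('pics/top0.png')[90:310,70:450];cv2.imwrite('pics/topc.png',cv2.resize(a,None,fx=2.1,fy=2.1,interpolation=3))"
```

```text
(no output)
```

View pics/topc.png

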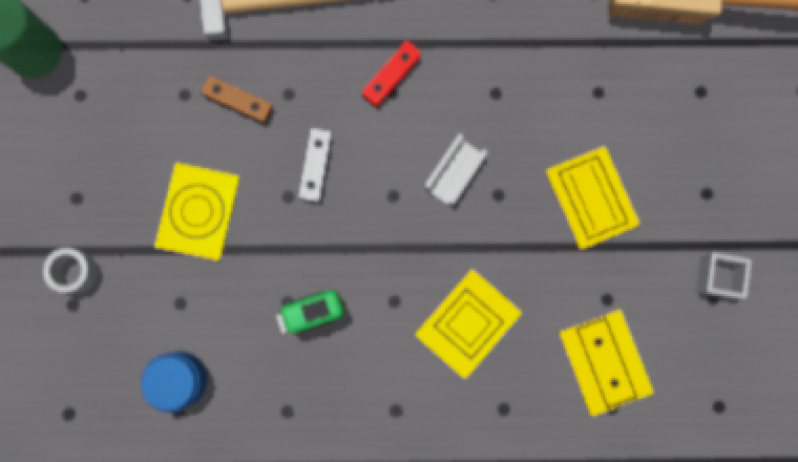

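View pics/scene0.png

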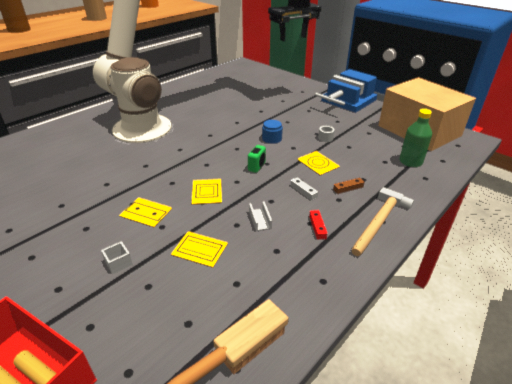

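```bash
cat >> h.py <<'E'
from scipy.optimize import minimize
D=dict(part_round=(52,52,36),part_square=(46,46,36),part_channel=(76,40,28),part_bar=(86,24,20),pad=(106,80,5))
def proj(p,X):
    K=np.array(p["intrinsics"]);R=np.array(p["orientation"]);e=np.array(p["eye"])
    c=(X-e)@R@K.T; return c[:,:2]/c[:,2:]
def hull(p,n,q,z0=0):
    a,b,h=np.array(D[n if n in D else "pad"])/1000
    if n=="part_round":
        t=np.linspace(0,2*np.pi,40);P=np.c_[np.cos(t),np.sin(t)]*a/2
    else: P=np.array([[1,1],[1,-1],[-1,-1],[-1,1]])*[a/2,b/2]
    c,s=np.cos(q[2]),np.sin(q[2]);P=P@np.array([[c,s],[-s,c]])+q[:2]
    X=np.r_[np.c_[P,P[:,0]*0+z0],np.c_[P,P[:,0]*0+z0+h]]
    return cv2.convexHull(proj(p,X).astype(np.float32))
def fit(p,n,mask,q0,z0=0):
    ys,xs=np.nonzero(mask);x0,y0=xs.min()-15,ys.min()-15;S=4
    m=mask[max(y0,0):ys.max()+15,max(x0,0):xs.max()+15].astype(np.float32);o=np.array([max(x0,0),max(y0,0)])
    def c(q):
        g=np.zeros((m.shape[0]*S,m.shape[1]*S),np.uint8)
        cv2.fillPoly(g,[np.int32(np.round(((hull(p,n,q,z0)-o+.5)*S-.5)*16))],255,shift=4)
        g=cv2.resize(g,m.shape[::-1],interpolation=cv2.INTER_AREA)/255.
        return np.abs(g-m).sum()/m.sum()
    best=None
    for y in np.arange(0,np.pi,np.pi/6):
        s=np.array([[q0[0],q0[1],y]]*4);s[1,0]+=.01;s[2,1]+=.01;s[3,2]+=.3
        f=minimize(c,s[0],method="Nelder-Mead",options=dict(initial_simplex=s,xatol=1e-4,fatol=1e-4))
        if best is None or f.fun<best.fun:best=f
    return best.x,best.fun
def mask_of(p,n,q,z0=0,pad=1.35):
    f=p["frame"].astype(int);lo=f.min(2);hi=f.max(2)
    m=(f[:,:,1]-f[:,:,0]>60)&(f[:,:,2]-f[:,:,0]>60) if n.startswith("pad") else ((hi-lo<40)&(lo>135))
    r_=np.linalg.norm(D.get(n,D["pad"])[:2])/2000*pad;t=np.linspace(0,6.28,40)
    w=np.zeros(m.shape,np.uint8);P=np.c_[np.cos(t)*r_+q[0],np.sin(t)*r_+q[1],t*0+z0]
    cv2.fillPoly(w,[np.int32(proj(p,P))],1);m=(m&(w>0)).astype(np.uint8)
    g=np.zeros_like(m)
    cs=[k for k in cv2.findContours(m,cv2.RETR_EXTERNAL,cv2.CHAIN_APPROX_NONE)[0] if len(k)>6]
    cv2.fillPoly(g,[cv2.convexHull(np.vstack(cs))],1);return g
E
python3 - <<'E'
from h import *
I=dict(part_round=(.517,.394),part_square=(.493,-.399),part_channel=(.631,-.078),part_bar=(.634,.095),pad_round=(.585,.24),pad_square=(.437,-.093),pad_channel=(.6,-.243),pad_bar=(.395,-.253))
for v in("top","scene"):
    p=imaging.capture(v);img=cv2.resize(p["frame"],None,fx=3,fy=3)
    for n,q in I.items():
        m=mask_of(p,n,q);x,f=fit(p,n,m,q);print(v,n,x[:2].round(4),np.degrees(x[2]).round(1),round(f,3))
        cv2.polylines(img,[np.int32((hull(p,n,x)+.5)*3)],True,(255,0,255),1)
    cv2.imwrite(f"pics/{v}fit.png",cv2.resize(img[300:920,220:1350] if v=="top" else img[350:870,250:1100],(800,440)))
E
```

```text
top part_round [0.5097 0.3917] 13.9 0.251
top part_square [ 0.497  -0.4027] -13.9 0.223
top part_channel [ 0.63   -0.0758] -36.5 0.102
top part_bar [0.6378 0.0971] -10.9 0.099
top pad_round [0.581  0.2419] 168.1 0.067
top pad_square [ 0.4419 -0.0887] -41.6 0.057
top pad_channel [ 0.5959 -0.2464] 202.5 0.057
top pad_bar [ 0.3941 -0.2548] 19.6 0.048
scene part_round [0.478  0.4426] 71.7 9.18
scene part_square [ 0.4667 -0.3831] -19.0 1.65
scene part_channel [ 0.6294 -0.0707] 144.7 0.316
scene part_bar [0.6272 0.1102] 166.2 0.498
scene pad_round [0.5816 0.2444] -11.1 0.055
scene pad_square [ 0.4402 -0.0877] -41.4 0.059
scene pad_channel [ 0.5947 -0.2449] 21.3 0.041
scene pad_bar [ 0.3924 -0.2532] 18.8 0.039
```

View pics/topfit.png

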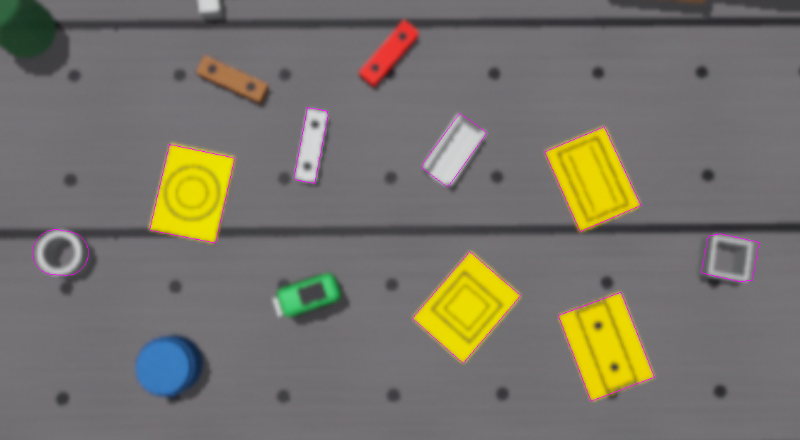

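```bash
cat >> h.py <<'E'
def go(x,y,z,yaw,vmax=.04,s=None):
    """rows from the pose now to tool pose (x,y,z), tool x at yaw deg (mod 180)"""
    s=r.sense() if s is None else s
    R=s["ee_rot"];p0=s["tcp_pos"];y0=np.degrees(np.arctan2(R[1,0],R[0,0]))
    dy=(yaw-y0+90)%180-90;d=np.array([x,y,z])-p0
    n=int(max(np.ceil(np.linalg.norm(d)/vmax),np.ceil(abs(dy)/7.1),1))
    print("now",p0.round(4),round(y0,1),"d",d.round(3),"dyaw",round(dy,1),"n",n)
    for i in range(n):
        a=np.radians(y0+dy*i/n);v=d/n
        print([[round(float(v[0]*np.cos(a)+v[1]*np.sin(a)),4),round(float(v[0]*np.sin(a)-v[1]*np.cos(a)),4),round(float(-v[2]),4)],round(-dy/n,2)])
E
python3 - <<'E'
from h import *
p=imaging.capture("top")
for n,q,a in(("part_round",(.51,.392),52),("part_square",(.497,-.403),46)):
    D[n]=(a,a,0);m=mask_of(p,n,q,.036);x,f=fit(p,n,m,q,.036);print(n,x,np.degrees(x[2]),f)
w=imaging.capture("wrist");cv2.imwrite("pics/w0.png",w["frame"]);s=r.sense();print(np.array(s["ee_rot"]).T@(w["eye"]-s["tcp_pos"]),(s["ee_rot"].T@w["orientation"]).round(2),w["intrinsics"])
go(.512,.392,.13,-17.2)
E
```

```text
part_round [0.50842368 0.38766973 0.33882704] 19.413359560872934 0.060862329016487235
part_square [ 0.49685082 -0.39610079  1.40124602] 80.28548307448985 0.1249744562837542
[ 0.07125872 -0.00167084 -0.16197709] [[-0.   -0.96 -0.26]
 [ 1.    0.   -0.  ]
 [ 0.   -0.26  0.96]] [[276.5494848   0.        253.207246 ]
 [  0.        276.5494848 196.2267727]
 [  0.          0.          1.       ]]
now [0.1845 0.5971 0.2226] -17.2 d [ 0.327 -0.205 -0.093] dyaw -0.0 n 10
[[0.0373, 0.0099, 0.0093], np.float64(0.0)]
[[0.0373, 0.0099, 0.0093], np.float64(0.0)]
[[0.0373, 0.0099, 0.0093], np.float64(0.0)]
[[0.0373, 0.0099, 0.0093], np.float64(0.0)]
[[0.0373, 0.0099, 0.0093], np.float64(0.0)]
[[0.0373, 0.0099, 0.0093], np.float64(0.0)]
[[0.0373, 0.0099, 0.0093], np.float64(0.0)]
[[0.0373, 0.0099, 0.0093], np.float64(0.0)]
[[0.0373, 0.0099, 0.0093], np.float64(0.0)]
[[0.0373, 0.0099, 0.0093], np.float64(0.0)]
```

View pics/w0.png

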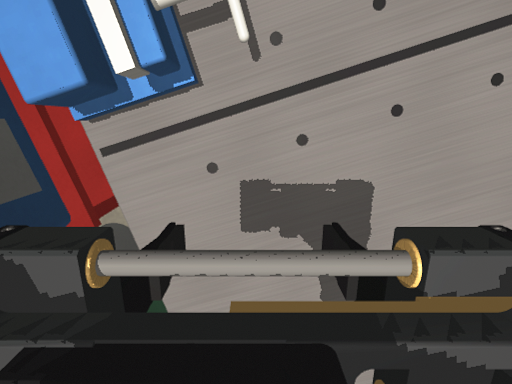

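Call:
apply_moves:
  moves:
    - [[0.033,0.0104,0],0]
    - [[0.033,0.0104,0],0]
    - [[0.033,0.0104,0],0]
    - [[0.033,0.0104,0],0]
    - [[0.033,0.0104,0.005],0]
  hand: 0.087

```text
time_s: 1.72
tcp_pos: [0.3282, 0.4983, 0.2187]
ee_rot: [[0.956, -0.295, 0.001], [-0.295, -0.956, 0.002], [0.001, -0.002, -1.0]]
wrist_force: [0.5, 0.8, 1.4]
gripper_width: 1.0
gripper_force: 0.0
```

Call:
apply_moves:
  moves:
    - [[0.033,0.0104,0.017],0]
    - [[0.033,0.0104,0.017],0]
    - [[0.033,0.0104,0.017],0]
    - [[0.033,0.0104,0.017],0]
    - [[0.03,0.0104,0.017],0]

```text
time_s: 2.13
tcp_pos: [0.4678, 0.4, 0.132]
ee_rot: [[0.955, -0.295, 0.001], [-0.295, -0.955, 0.0], [0.0, -0.001, -1.0]]
wrist_force: [0.9, 0.6, -0.2]
gripper_width: 1.0
gripper_force: 0.0
```

Call:
apply_moves:
  moves:
    - [[0,0,0],0]
    - [[0,0,0],0]

```text
time_s: 2.3
tcp_pos: [0.4672, 0.3993, 0.131]
ee_rot: [[0.954, -0.298, -0.002], [-0.298, -0.954, -0.002], [-0.001, 0.003, -1.0]]
wrist_force: [0.1, -0.1, 0.5]
gripper_width: 1.002
gripper_force: 0.0
```

```bash
cat >> h.py <<'E'
def look(n,q,name,h=None,thr=None):
    p=imaging.capture("wrist")
    z0=0
    if h is not None: D[n]=(*D[n][:2],0);z0=h
    m=mask_of(p,n,q,z0);x,f=fit(p,n,m,q,z0)
    print(n,x[:2].round(4),np.degrees(x[2]).round(1),round(f,3))
    i=p["frame"].copy();cv2.polylines(i,[np.int32(hull(p,n,x,z0))],True,(255,0,255),1);cv2.imwrite(f"pics/{name}.png",i)
    return x
E
python3 - <<'E'
from h import *
print(r.sense()["wrist_force"],r.sense()["joints"].round(0))
x=look("part_round",(.508,.388),"w1",.036)
go(x[0],x[1],.1,-17.2);go(.5085,.388,.004,-17.2)
E
```

```text
[ 0.08367239 -0.13475917  0.51276173] [ 56.  25.  -8.  -0. -57.  17.]
part_round [0.5095 0.3894] 61.1 0.021
now [0.4668 0.4007 0.1322] -17.3 d [ 0.043 -0.011 -0.032] dyaw 0.1 n 2
[[0.0221, -0.0009, 0.0161], np.float64(-0.03)]
[[0.0221, -0.0009, 0.0161], np.float64(-0.03)]
now [0.4668 0.4007 0.1322] -17.3 d [ 0.042 -0.013 -0.128] dyaw 0.1 n 4
[[0.0109, -0.0001, 0.0321], np.float64(-0.01)]
[[0.0109, -0.0001, 0.0321], np.float64(-0.01)]
[[0.0109, -0.0001, 0.0321], np.float64(-0.01)]
[[0.0109, -0.0, 0.0321], np.float64(-0.01)]
```

View pics/w1.png

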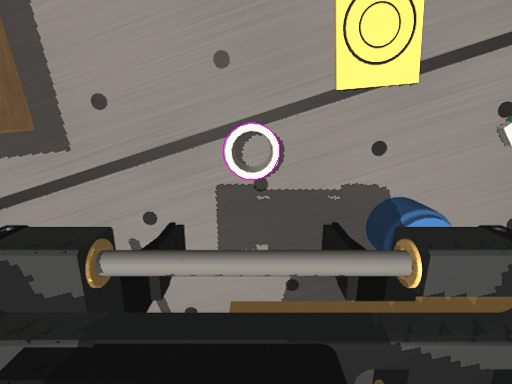

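Call:
apply_moves:
  moves:
    - [[0.022,-0.0009,0.01],0]
    - [[0.022,-0.0009,0.02],0]
    - [[0,0,0.035],0]
    - [[0,0,0.035],0]
    - [[0,0,0.02],0]

```text
time_s: 2.77
tcp_pos: [0.5072, 0.3899, 0.01]
ee_rot: [[0.956, -0.295, -0.002], [-0.295, -0.956, -0.002], [-0.002, 0.002, -1.0]]
wrist_force: [-0.7, -1.6, -1.1]
gripper_width: 0.997
gripper_force: 0.0
```

Call:
apply_moves:
  moves:
    - [[0,0,0.007],0]
    - [[0,0,0],0]

```text
time_s: 2.93
tcp_pos: [0.5077, 0.3903, 0.0044]
ee_rot: [[0.956, -0.294, -0.002], [-0.294, -0.956, -0.002], [-0.001, 0.002, -1.0]]
wrist_force: [-0.4, -0.5, 0.8]
gripper_width: 0.999
gripper_force: 0.0
```

Call:
apply_moves:
  moves:
    - [[0,0,0],0]
    - [[0,0,0],0]
    - [[0,0,0],0]
    - [[0,0,0],0]
    - [[0,0,0],0]
  hand: 0.03

```text
time_s: 3.35
tcp_pos: [0.5092, 0.3905, 0.0069]
ee_rot: [[0.955, -0.295, 0.001], [-0.295, -0.955, 0.002], [0.001, -0.002, -1.0]]
wrist_force: [-0.4, -0.2, 0.1]
gripper_width: 0.702
gripper_force: 0.0
```

Call:
apply_moves:
  moves:
    - [[0,0,0],0]
    - [[0,0,0],0]
    - [[0,0,0],0]

```text
time_s: 3.6
tcp_pos: [0.5085, 0.3889, 0.0061]
ee_rot: [[0.955, -0.296, -0.001], [-0.296, -0.955, -0.002], [-0.0, 0.002, -1.0]]
wrist_force: [-1.9, -3.1, 5.4]
gripper_width: 0.6
gripper_force: 30.0
```

Call:
apply_moves:
  moves:
    - [[0,0,-0.02],0]
    - [[0,0,-0.03],0]
    - [[0.0188,0.01965,-0.02],0]
    - [[0.0188,0.01965,0],0]
    - [[0.0188,0.01965,0],0]

```text
time_s: 4.02
tcp_pos: [0.5462, 0.3175, 0.0769]
ee_rot: [[0.956, -0.294, 0.003], [-0.294, -0.956, 0.003], [0.002, -0.004, -1.0]]
wrist_force: [0.1, -0.7, -2.1]
gripper_width: 0.599
gripper_force: 30.0
```

Call:
apply_moves:
  moves:
    - [[0.0188,0.01965,0],0]
    - [[0.0188,0.01965,0],0]
    - [[0.0188,0.01965,0],0]
    - [[0,0,0],0]
    - [[0,0,0.03],0]

```text
time_s: 4.43
tcp_pos: [0.5868, 0.245, 0.0507]
ee_rot: [[0.955, -0.297, 0.012], [-0.297, -0.955, 0.007], [0.009, -0.01, -1.0]]
wrist_force: [0.8, 1.8, -1.4]
gripper_width: 0.593
gripper_force: 30.0
```

Call:
apply_moves:
  moves:
    - [[0,0,0.02],0]
    - [[0,0,0.006],0]
    - [[0,0,0],0]
    - [[0,0,0],0]

```text
time_s: 4.77
tcp_pos: [0.5821, 0.2444, 0.0196]
ee_rot: [[0.956, -0.295, 0.001], [-0.295, -0.956, -0.0], [0.001, -0.0, -1.0]]
wrist_force: [0.2, -1.1, -2.0]
gripper_width: 0.594
gripper_force: 30.0
```

Run:
```python
from h import *
s=r.sense();print(s["gripper_width"],s["wrist_force"]);go(.5813,.243,.012,-17.2)
```

```text
0.5941694367262167 [ 0.22102097 -1.08679768 -1.96276461]
now [0.5821 0.2444 0.0196] -17.1 d [-0.001 -0.001 -0.008] dyaw -0.1 n 1
[[-0.0004, 0.0016, 0.0076], np.float64(0.07)]
```

Call:
apply_moves:
  moves:
    - [[-0.0005,0.0015,0.005],0]
    - [[0,0,0.002],0]
    - [[0,0,0.001],0]
    - [[0,0,0],0]
    - [[0,0,0],0]

```text
time_s: 5.18
tcp_pos: [0.581, 0.2429, 0.012]
ee_rot: [[0.955, -0.295, 0.001], [-0.295, -0.955, 0.0], [0.001, -0.001, -1.0]]
wrist_force: [0.1, -1.3, -1.4]
gripper_width: 0.591
gripper_force: 30.0
```

Call:
apply_moves:
  moves:
    - [[0,0,0.001],0]
    - [[0,0,0],0]
    - [[0,0,0],0]

```text
time_s: 5.43
tcp_pos: [0.5812, 0.2429, 0.0113]
ee_rot: [[0.955, -0.295, 0.001], [-0.295, -0.955, 0.0], [0.001, -0.001, -1.0]]
wrist_force: [-1.4, 0.5, 1.9]
gripper_width: 0.589
gripper_force: 30.0
```

Call:
apply_moves:
  moves:
    - [[0,0,0],0]
    - [[0,0,0],0]
    - [[0,0,0],0]
    - [[0,0,0],0]
    - [[0,0,0],0]
  hand: 0.087

```text
time_s: 5.85
tcp_pos: [0.5809, 0.2427, 0.0105]
ee_rot: [[0.955, -0.295, 0.0], [-0.295, -0.955, 0.0], [0.0, -0.0, -1.0]]
wrist_force: [0.0, 0.5, 0.5]
gripper_width: 0.886
gripper_force: 0.0
```

Call:
apply_moves:
  moves:
    - [[0,0,-0.02],0]
    - [[0,0,-0.04],0]
    - [[-0.02,0,-0.04],0]
    - [[-0.025,0,-0.02],0]
    - [[0,0,0],0]

```text
time_s: 6.27
tcp_pos: [0.5392, 0.2578, 0.1337]
ee_rot: [[0.956, -0.293, 0.007], [-0.293, -0.956, 0.006], [0.005, -0.008, -1.0]]
wrist_force: [0.0, -0.8, -0.4]
gripper_width: 0.997
gripper_force: 0.0
```

Run:
```python
from h import *
look("part_round",(.581,.243),"w2",.041)
D["pad_round"]=(106,80,5)
look("pad_round",(.581,.243),"w2b")
go(.638-.05,.097+.01,.14,-11)
```

```text
part_round [0.5821 0.2448] -1.4 0.039
pad_round [0.5826 0.243 ] -12.6 0.015
now [0.5389 0.2561 0.129 ] -17.1 d [ 0.049 -0.149  0.011] dyaw 6.1 n 4
[[0.0227, 0.032, -0.0027], np.float64(-1.53)]
[[0.0218, 0.0326, -0.0027], np.float64(-1.53)]
[[0.021, 0.0332, -0.0027], np.float64(-1.53)]
[[0.0201, 0.0337, -0.0027], np.float64(-1.53)]
```

View pics/w2.png

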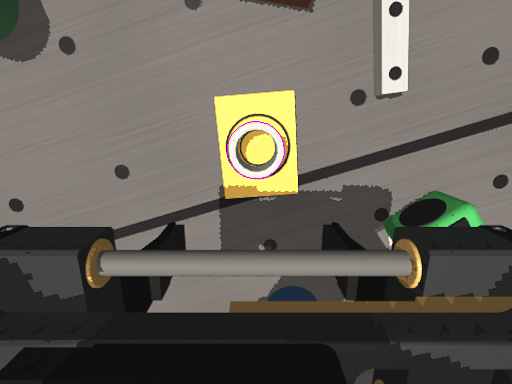

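Call:
apply_moves:
  moves:
    - [[0.022,0.032,-0.002],-1.5]
    - [[0.022,0.0325,-0.002],-1.5]
    - [[0.021,0.033,-0.002],-1.5]
    - [[0.02,0.0335,-0.002],-1.5]
    - [[0,0,0],0]

```text
time_s: 6.78
tcp_pos: [0.5885, 0.101, 0.134]
ee_rot: [[0.98, -0.2, -0.003], [-0.2, -0.98, -0.002], [-0.003, 0.003, -1.0]]
wrist_force: [0.2, -0.1, -0.1]
gripper_width: 0.996
gripper_force: 0.0
```

Call:
apply_moves:
  moves:
    - [[0,0,0],0]
    - [[0,0,0],0]

```text
time_s: 6.95
tcp_pos: [0.5873, 0.1063, 0.1342]
ee_rot: [[0.981, -0.195, -0.003], [-0.195, -0.981, -0.001], [-0.002, 0.001, -1.0]]
wrist_force: [-0.1, 0.3, -0.4]
gripper_width: 1.0
gripper_force: 0.0
```

Run:
```python
from h import *
x=look("part_bar",(.638,.097),"w3",.02)
go(x[0],x[1],.006,np.degrees(x[2]))
```

```text
part_bar [0.637  0.0981] 170.5 0.037
now [0.5872 0.1071 0.1345] -11.2 d [ 0.05  -0.009 -0.128] dyaw 1.6 n 4
[[0.0127, -0.0002, 0.0321], np.float64(-0.41)]
[[0.0127, -0.0001, 0.0321], np.float64(-0.41)]
[[0.0127, -0.0, 0.0321], np.float64(-0.41)]
[[0.0127, 0.0001, 0.0321], np.float64(-0.41)]
```

View pics/w3.png

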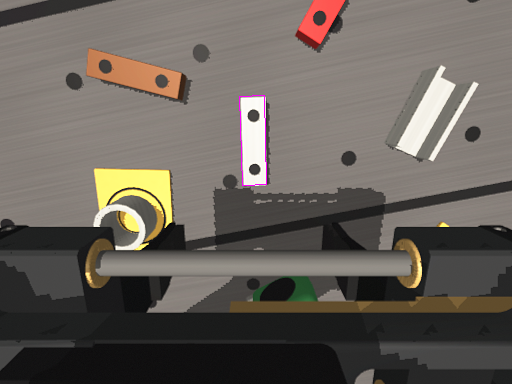

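Call:
apply_moves:
  moves:
    - [[0.025,0,0.01],-0.8]
    - [[0.025,0,0.02],-0.8]
    - [[0,0,0.035],0]
    - [[0,0,0.035],0]
    - [[0,0,0.02],0]
  hand: 0.06

```text
time_s: 7.42
tcp_pos: [0.6341, 0.0984, 0.0111]
ee_rot: [[0.986, -0.166, -0.006], [-0.166, -0.986, -0.001], [-0.006, 0.003, -1.0]]
wrist_force: [-0.7, 0.1, 0.0]
gripper_width: 0.735
gripper_force: 0.0
```

Call:
apply_moves:
  moves:
    - [[0,0,0.009],0]
    - [[0,0,0],0]
    - [[0,0,0],0]

```text
time_s: 7.67
tcp_pos: [0.6372, 0.0987, 0.0072]
ee_rot: [[0.986, -0.164, 0.001], [-0.164, -0.986, -0.0], [0.001, 0.0, -1.0]]
wrist_force: [0.4, 0.6, 0.2]
gripper_width: 0.694
gripper_force: 0.0
```

Call:
apply_moves:
  moves:
    - [[0,0,0],0]
    - [[0,0,0],0]
    - [[0,0,0],0]
    - [[0,0,0],0]
    - [[0,0,0],0]
  hand: 0.005

```text
time_s: 8.08
tcp_pos: [0.637, 0.0978, 0.0077]
ee_rot: [[0.986, -0.166, 0.001], [-0.166, -0.986, 0.001], [0.001, -0.001, -1.0]]
wrist_force: [-0.3, 0.2, -0.3]
gripper_width: 0.395
gripper_force: 0.0
```

Call:
apply_moves:
  moves:
    - [[0,0,0],0]
    - [[0,0,0],0]
    - [[0,0,0],0]
    - [[0,0,0],0]

```text
time_s: 8.42
tcp_pos: [0.6366, 0.0971, 0.0073]
ee_rot: [[0.986, -0.167, -0.0], [-0.167, -0.986, -0.001], [-0.0, 0.001, -1.0]]
wrist_force: [-1.1, -2.2, 4.6]
gripper_width: 0.273
gripper_force: 30.0
```

Run:
```python
from h import *
s=r.sense();print(s["gripper_width"]*87,s["joints"].round(0))
s["tcp_pos"]=s["tcp_pos"]+[0,0,.1]
go(.3933,-.254,.1,19.2,.034,s)
```

```text
23.73526828600415 [ 23.  36. -10.   0. -44.  57.]
now [0.6366 0.0971 0.1073] -9.6 d [-0.243 -0.351 -0.007] dyaw 28.8 n 13
[[-0.014, 0.0297, 0.0006], np.float64(-2.21)]
[[-0.0151, 0.0292, 0.0006], np.float64(-2.21)]
[[-0.0162, 0.0286, 0.0006], np.float64(-2.21)]
[[-0.0173, 0.0279, 0.0006], np.float64(-2.21)]
[[-0.0184, 0.0272, 0.0006], np.float64(-2.21)]
[[-0.0194, 0.0265, 0.0006], np.float64(-2.21)]
[[-0.0204, 0.0257, 0.0006], np.float64(-2.21)]
[[-0.0214, 0.0249, 0.0006], np.float64(-2.21)]
[[-0.0223, 0.0241, 0.0006], np.float64(-2.21)]
[[-0.0233, 0.0232, 0.0006], np.float64(-2.21)]
[[-0.0241, 0.0223, 0.0006], np.float64(-2.21)]
[[-0.025, 0.0213, 0.0006], np.float64(-2.21)]
[[-0.0258, 0.0204, 0.0006], np.float64(-2.21)]
```

Call:
apply_moves:
  moves:
    - [[0,0,-0.02],0]
    - [[0,0,-0.035],0]
    - [[-0.014,0.0297,-0.03],-2.2]
    - [[-0.015,0.0292,-0.015],-2.2]
    - [[-0.016,0.0286,0],-2.2]

```text
time_s: 8.83
tcp_pos: [0.5835, 0.0189, 0.1079]
ee_rot: [[0.999, -0.048, 0.007], [-0.048, -0.999, 0.002], [0.007, -0.003, -1.0]]
wrist_force: [0.4, -0.3, -3.3]
gripper_width: 0.274
gripper_force: 30.0
```

Call:
apply_moves:
  moves:
    - [[-0.0173,0.028,0],-2.2]
    - [[-0.0184,0.0272,0],-2.2]
    - [[-0.0194,0.0265,0],-2.2]
    - [[-0.0204,0.0257,0],-2.2]
    - [[-0.0214,0.025,0],-2.2]

```text
time_s: 9.25
tcp_pos: [0.4863, -0.1172, 0.1038]
ee_rot: [[0.99, 0.141, -0.002], [0.141, -0.99, 0.001], [-0.002, -0.001, -1.0]]
wrist_force: [0.9, -0.1, -2.7]
gripper_width: 0.271
gripper_force: 30.0
```

Call:
apply_moves:
  moves:
    - [[-0.0223,0.024,0],-2.2]
    - [[-0.0233,0.0232,0],-2.2]
    - [[-0.024,0.0223,0],-2.2]
    - [[-0.025,0.0213,0],-2.2]
    - [[-0.026,0.0204,0],-2.2]

```text
time_s: 9.67
tcp_pos: [0.3926, -0.2518, 0.104]
ee_rot: [[0.945, 0.327, -0.001], [0.327, -0.945, 0.001], [-0.0, -0.002, -1.0]]
wrist_force: [0.0, 0.5, -4.2]
gripper_width: 0.273
gripper_force: 30.0
```

Call:
apply_moves:
  moves:
    - [[0,0,0.01],0]
    - [[0,0,0.03],0]
    - [[0,0,0.02],0]
    - [[0,0,0],0]
    - [[0,0,0],0]

```text
time_s: 10.08
tcp_pos: [0.3932, -0.251, 0.0438]
ee_rot: [[0.945, 0.326, -0.004], [0.326, -0.945, 0.001], [-0.003, -0.002, -1.0]]
wrist_force: [-1.1, -0.3, -3.1]
gripper_width: 0.27
gripper_force: 30.0
```

Run:
```python
from h import *
s=r.sense();print(s["gripper_width"]*87,s["wrist_force"],s["moment"])
go(.3933,-.254,.013,19.2)
```

```text
23.519085894166643 [-1.13889421 -0.31721857 -3.12652485] [-0.09320503 -0.08216464  0.01820933]
now [ 0.3932 -0.251   0.0438] 19.0 d [ 0.    -0.003 -0.031] dyaw 0.2 n 1
[[-0.0009, 0.0029, 0.0308], np.float64(-0.19)]
```

Call:
apply_moves:
  moves:
    - [[-0.0005,0.0025,0.015],0]
    - [[0,0,0.011],0]
    - [[0,0,0.004],0]
    - [[0,0,0],0]
    - [[0,0,0],0]

```text
time_s: 10.5
tcp_pos: [0.3955, -0.254, 0.0158]
ee_rot: [[0.945, 0.327, 0.002], [0.327, -0.945, -0.001], [0.001, 0.001, -1.0]]
wrist_force: [-0.1, -0.9, -3.1]
gripper_width: 0.275
gripper_force: 30.0
```

Call:
apply_moves:
  moves:
    - [[0,0,0.001],0]
    - [[0,0,0],0]
    - [[0,0,0.001],0]
    - [[0,0,0],0]

```text
time_s: 10.83
tcp_pos: [0.3948, -0.2539, 0.0132]
ee_rot: [[0.945, 0.326, 0.001], [0.326, -0.945, -0.0], [0.001, 0.0, -1.0]]
wrist_force: [0.9, -0.6, -3.4]
gripper_width: 0.272
gripper_force: 30.0
```

Call:
apply_moves:
  moves:
    - [[-0.001,0,0.001],0]
    - [[0,0,0],0]
    - [[0,0,0],0]

```text
time_s: 11.08
tcp_pos: [0.3941, -0.2543, 0.0122]
ee_rot: [[0.945, 0.326, 0.001], [0.326, -0.945, -0.0], [0.001, 0.001, -1.0]]
wrist_force: [-0.8, 1.5, -1.6]
gripper_width: 0.273
gripper_force: 30.0
```

Call:
apply_moves:
  moves:
    - [[0,0,0.001],0]
    - [[0,0,0],0]
    - [[0,0,0],0]

```text
time_s: 11.33
tcp_pos: [0.3941, -0.2543, 0.0122]
ee_rot: [[0.945, 0.327, 0.001], [0.327, -0.945, -0.001], [0.001, 0.001, -1.0]]
wrist_force: [-1.3, 2.2, 8.0]
gripper_width: 0.271
gripper_force: 30.0
```

Call:
apply_moves:
  moves:
    - [[0,0,0],0]
    - [[0,0,0],0]
    - [[0,0,0],0]
    - [[0,0,0],0]
  hand: 0.06

```text
time_s: 11.67
tcp_pos: [0.3938, -0.2543, 0.0109]
ee_rot: [[0.945, 0.326, 0.0], [0.326, -0.945, -0.0], [0.0, 0.0, -1.0]]
wrist_force: [0.7, -0.3, -0.1]
gripper_width: 0.493
gripper_force: 0.0
```

Call:
apply_moves:
  moves:
    - [[0,0,-0.02],0]
    - [[0,0,-0.04],0]
    - [[-0.02,0,-0.04],0]
    - [[-0.025,0,-0.02],0]
    - [[0,0,0],0]

```text
time_s: 12.08
tcp_pos: [0.3519, -0.2696, 0.1322]
ee_rot: [[0.946, 0.325, 0.007], [0.325, -0.946, -0.002], [0.006, 0.005, -1.0]]
wrist_force: [-0.1, 0.6, -0.1]
gripper_width: 0.682
gripper_force: 0.0
```

Run:
```python
from h import *
look("part_bar",(.394,-.254),"w4",.025)
look("pad_bar",(.393,-.254),"w4b")
go(.594,-.049,.14,-36.5)
```

```text
part_bar [ 0.3943 -0.2522] 19.2 0.038
pad_bar [ 0.3943 -0.2523] 19.6 0.013
now [ 0.3523 -0.2687  0.1288] 18.9 d [0.242 0.22  0.011] dyaw -55.4 n 9
[[0.0333, -0.0144, -0.0012], np.float64(6.16)]
[[0.0316, -0.0179, -0.0012], np.float64(6.16)]
[[0.0295, -0.0211, -0.0012], np.float64(6.16)]
[[0.0271, -0.0242, -0.0012], np.float64(6.16)]
[[0.0243, -0.027, -0.0012], np.float64(6.16)]
[[0.0213, -0.0294, -0.0012], np.float64(6.16)]
[[0.018, -0.0315, -0.0012], np.float64(6.16)]
[[0.0145, -0.0333, -0.0012], np.float64(6.16)]
[[0.0109, -0.0346, -0.0012], np.float64(6.16)]
```

View pics/w4.png

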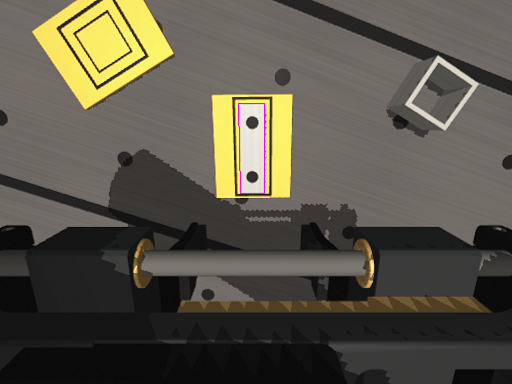

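The bar lies centred in its outline around (252,150); its fit and the plate's agree within 1 mm. Now the channel.

Call:
apply_moves:
  moves:
    - [[0.033,-0.0145,-0.001],6.15]
    - [[0.0315,-0.018,-0.001],6.15]
    - [[0.0295,-0.021,-0.001],6.15]
    - [[0.027,-0.024,-0.001],6.15]
    - [[0.0243,-0.027,-0.001],6.15]
  hand: 0.075

```text
time_s: 12.6
tcp_pos: [0.4868, -0.1446, 0.1313]
ee_rot: [[0.978, -0.208, -0.003], [-0.208, -0.978, 0.0], [-0.003, 0.001, -1.0]]
wrist_force: [0.4, -0.1, -0.9]
gripper_width: 0.855
gripper_force: 0.0
```

Call:
apply_moves:
  moves:
    - [[0.0213,-0.0295,-0.001],6.15]
    - [[0.018,-0.0315,-0.001],6.15]
    - [[0.0145,-0.0333,-0.001],6.15]
    - [[0.011,-0.0346,-0.001],6.15]
    - [[0,0,0],0]

```text
time_s: 13.02
tcp_pos: [0.598, -0.0442, 0.1346]
ee_rot: [[0.807, -0.591, 0.001], [-0.591, -0.807, -0.001], [0.001, 0.0, -1.0]]
wrist_force: [-0.3, -0.5, -0.1]
gripper_width: 0.862
gripper_force: 0.0
```

Call:
apply_moves:
  moves:
    - [[0,0,0],0]
    - [[0,0,0],0]

```text
time_s: 13.18
tcp_pos: [0.5925, -0.0481, 0.1348]
ee_rot: [[0.806, -0.591, -0.004], [-0.591, -0.806, -0.0], [-0.003, 0.003, -1.0]]
wrist_force: [0.0, -0.1, -0.7]
gripper_width: 0.863
gripper_force: 0.0
```

Run:
```python
from h import *
x=look("part_channel",(.63,-.076),"w5")
D["part_channel"]=(76,40,0);x=look("part_channel",(.63,-.076),"w5b",.028)
go(x[0],x[1],.006,np.degrees(x[2]))
```

```text
part_channel [ 0.63   -0.0746] 147.0 0.193
part_channel [ 0.6297 -0.0744] 146.2 0.197
now [ 0.5923 -0.0489  0.136 ] -36.3 d [ 0.037 -0.025 -0.13 ] dyaw 2.6 n 4
[[0.0113, -0.0004, 0.0325], np.float64(-0.65)]
[[0.0113, -0.0003, 0.0325], np.float64(-0.65)]
[[0.0113, -0.0002, 0.0325], np.float64(-0.65)]
[[0.0113, -0.0, 0.0325], np.float64(-0.65)]
```

View pics/w5b.png

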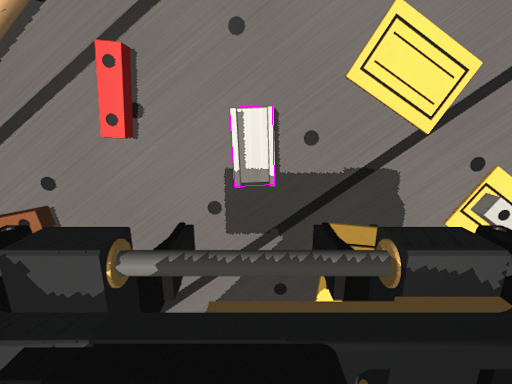

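Call:
apply_moves:
  moves:
    - [[0.0225,-0.0005,0.01],-1]
    - [[0.0225,0,0.02],-0.5]
    - [[0,0,0.035],0]
    - [[0,0,0.035],0]
    - [[0,0,0.02],0]

```text
time_s: 13.7
tcp_pos: [0.6271, -0.0758, 0.0134]
ee_rot: [[0.819, -0.573, -0.006], [-0.573, -0.819, 0.0], [-0.005, 0.003, -1.0]]
wrist_force: [-0.6, 0.0, -0.6]
gripper_width: 0.86
gripper_force: 0.0
```

Call:
apply_moves:
  moves:
    - [[0,0,0.0095],0]
    - [[0,0,0],0]
    - [[0,0,0],0]

```text
time_s: 13.95
tcp_pos: [0.6305, -0.0749, 0.0084]
ee_rot: [[0.821, -0.571, 0.001], [-0.571, -0.821, -0.0], [0.001, -0.0, -1.0]]
wrist_force: [0.2, 0.0, 0.9]
gripper_width: 0.863
gripper_force: 0.0
```

Call:
apply_moves:
  moves:
    - [[0,0,0],0]
    - [[0,0,0],0]
    - [[0,0,0],0]
    - [[0,0,0],0]
    - [[0,0,0],0]
  hand: 0.02

```text
time_s: 14.37
tcp_pos: [0.6305, -0.0743, 0.0085]
ee_rot: [[0.821, -0.571, 0.001], [-0.571, -0.821, 0.0], [0.001, -0.001, -1.0]]
wrist_force: [-0.3, 0.3, -0.4]
gripper_width: 0.571
gripper_force: 0.0
```

Call:
apply_moves:
  moves:
    - [[0,0,0],0]
    - [[0,0,0],0]
    - [[0,0,0],0]
    - [[0,0,0],0]
    - [[0,0,0],0]

```text
time_s: 14.78
tcp_pos: [0.6297, -0.0747, 0.0081]
ee_rot: [[0.821, -0.571, -0.001], [-0.571, -0.821, -0.0], [-0.001, 0.001, -1.0]]
wrist_force: [-2.8, -1.7, 5.1]
gripper_width: 0.457
gripper_force: 30.0
```

Run:
```python
from h import *
s=r.sense();print(s["gripper_width"]*87,s["joints"].round(0))
s["tcp_pos"]=s["tcp_pos"]+[0,0,.07]
go(.5953,-.2457,.077,21.9,.034,s)
```

```text
39.76033337539795 [  8.  35. -12.   0. -43.  47.]
now [ 0.6297 -0.0747  0.0781] -34.8 d [-0.034 -0.171 -0.001] dyaw 56.7 n 8
[[0.0087, 0.02, 0.0001], np.float64(-7.09)]
[[0.0061, 0.0209, 0.0001], np.float64(-7.09)]
[[0.0035, 0.0215, 0.0001], np.float64(-7.09)]
[[0.0008, 0.0218, 0.0001], np.float64(-7.09)]
[[-0.0019, 0.0217, 0.0001], np.float64(-7.09)]
[[-0.0045, 0.0213, 0.0001], np.float64(-7.09)]
[[-0.0071, 0.0206, 0.0001], np.float64(-7.09)]
[[-0.0096, 0.0196, 0.0001], np.float64(-7.09)]
```

Call:
apply_moves:
  moves:
    - [[0,0,-0.02],0]
    - [[0,0,-0.03],0]
    - [[0.0087,0.02,-0.02],-7.1]
    - [[0.0061,0.0209,0],-7.1]
    - [[0.0035,0.0215,0],-7.1]

```text
time_s: 15.2
tcp_pos: [0.6184, -0.1382, 0.0787]
ee_rot: [[0.974, -0.227, 0.004], [-0.227, -0.974, 0.001], [0.004, -0.002, -1.0]]
wrist_force: [-0.1, -1.2, -2.3]
gripper_width: 0.456
gripper_force: 30.0
```

Call:
apply_moves:
  moves:
    - [[0.0008,0.0218,0],-7.1]
    - [[-0.0019,0.0217,0],-7.1]
    - [[-0.0045,0.0213,0],-7.1]
    - [[-0.0071,0.0206,0],-7.1]
    - [[-0.0096,0.0196,0],-7]

```text
time_s: 15.62
tcp_pos: [0.5955, -0.2457, 0.0763]
ee_rot: [[0.926, 0.378, -0.0], [0.378, -0.926, 0.001], [0.0, -0.001, -1.0]]
wrist_force: [0.9, 1.2, -2.0]
gripper_width: 0.457
gripper_force: 30.0
```

Call:
apply_moves:
  moves:
    - [[0,0,0],0]
    - [[0,0,0.02],0]
    - [[0,0,0.025],0]
    - [[0,0,0.005],0]
    - [[0,0,0],0]

```text
time_s: 16.03
tcp_pos: [0.5939, -0.2444, 0.0246]
ee_rot: [[0.928, 0.372, -0.006], [0.372, -0.928, 0.002], [-0.005, -0.004, -1.0]]
wrist_force: [-0.3, 0.3, -2.2]
gripper_width: 0.455
gripper_force: 30.0
```

Run:
```python
from h import *
s=r.sense();print(s["gripper_width"]*87,s["wrist_force"])
go(.5953,-.2457,.0135,21.9)
```

```text
39.56856462274037 [-0.31411699  0.33084896 -2.22888187]
now [ 0.5939 -0.2444  0.0246] 21.8 d [ 0.001 -0.001 -0.011] dyaw 0.1 n 1
[[0.0008, 0.0017, 0.0111], np.float64(-0.09)]
```

Call:
apply_moves:
  moves:
    - [[0.0005,0.001,0.006],0]
    - [[0,0,0.003],0]
    - [[0,0,0.001],0]
    - [[0,0,0],0]
    - [[0,0,0],0]

```text
time_s: 16.45
tcp_pos: [0.5972, -0.246, 0.0184]
ee_rot: [[0.928, 0.373, 0.001], [0.373, -0.928, -0.0], [0.001, 0.001, -1.0]]
wrist_force: [0.0, 0.1, -3.2]
gripper_width: 0.458
gripper_force: 30.0
```

Call:
apply_moves:
  moves:
    - [[0,0,0.001],0]
    - [[0,0,0],0]
    - [[0,0,0],0]

```text
time_s: 16.7
tcp_pos: [0.5967, -0.2461, 0.0169]
ee_rot: [[0.928, 0.373, 0.0], [0.373, -0.928, -0.0], [0.0, 0.0, -1.0]]
wrist_force: [0.6, 1.2, -2.3]
gripper_width: 0.463
gripper_force: 30.0
```

Call:
apply_moves:
  moves:
    - [[0,0,0.001],0]
    - [[0,0,0],0]
    - [[0,0,0],0]

```text
time_s: 16.95
tcp_pos: [0.5966, -0.246, 0.0156]
ee_rot: [[0.928, 0.372, -0.0], [0.372, -0.928, 0.0], [-0.0, -0.0, -1.0]]
wrist_force: [-0.5, 0.1, -2.3]
gripper_width: 0.46
gripper_force: 30.0
```

Call:
apply_moves:
  moves:
    - [[-0.001,0,0.001],0]
    - [[0,0,0],0]
    - [[0,0,0],0]

```text
time_s: 17.2
tcp_pos: [0.5956, -0.2464, 0.0146]
ee_rot: [[0.928, 0.372, -0.0], [0.372, -0.928, 0.0], [-0.0, -0.0, -1.0]]
wrist_force: [0.9, 0.1, -3.3]
gripper_width: 0.459
gripper_force: 30.0
```

Call:
apply_moves:
  moves:
    - [[0,0,0.001],0]
    - [[0,0,0],0]
    - [[0,0,0],0]

```text
time_s: 17.45
tcp_pos: [0.5957, -0.2464, 0.0136]
ee_rot: [[0.928, 0.373, -0.0], [0.373, -0.928, 0.0], [-0.0, -0.0, -1.0]]
wrist_force: [-0.2, -0.1, -2.5]
gripper_width: 0.453
gripper_force: 30.0
```

Call:
apply_moves:
  moves:
    - [[0,0,0.001],0]
    - [[0,0,0],0]
    - [[0,0,0],0]

```text
time_s: 17.7
tcp_pos: [0.5959, -0.2465, 0.0131]
ee_rot: [[0.928, 0.373, 0.0], [0.373, -0.928, -0.0], [0.0, 0.0, -1.0]]
wrist_force: [-0.6, 0.4, 1.3]
gripper_width: 0.456
gripper_force: 30.0
```

Call:
apply_moves:
  moves:
    - [[0,0,0],0]
    - [[0,0,0],0]
    - [[0,0,0],0]
    - [[0,0,0],0]
  hand: 0.075

```text
time_s: 18.03
tcp_pos: [0.596, -0.2465, 0.0129]
ee_rot: [[0.928, 0.373, 0.001], [0.373, -0.928, -0.0], [0.0, 0.0, -1.0]]
wrist_force: [0.4, -0.8, -0.2]
gripper_width: 0.676
gripper_force: 0.0
```

Call:
apply_moves:
  moves:
    - [[0,0,-0.02],0]
    - [[0,0,-0.04],0]
    - [[-0.02,0,-0.04],0]
    - [[-0.025,0,-0.02],0]
    - [[0,0,0],0]

```text
time_s: 18.45
tcp_pos: [0.5553, -0.2645, 0.1361]
ee_rot: [[0.928, 0.372, 0.009], [0.372, -0.928, -0.003], [0.007, 0.006, -1.0]]
wrist_force: [0.1, -0.0, -0.2]
gripper_width: 0.857
gripper_force: 0.0
```

Run:
```python
from h import *
look("part_channel",(.595,-.246),"w6",.033)
look("pad_channel",(.595,-.246),"w6b")
go(.453,-.39,.14,-10)
```

```text
part_channel [ 0.5958 -0.2444] 21.6 0.02
pad_channel [ 0.5962 -0.2441] 21.9 0.013
now [ 0.5552 -0.263   0.1313] 21.8 d [-0.102 -0.127  0.009] dyaw -31.8 n 5
[[-0.0284, 0.016, -0.0017], np.float64(6.36)]
[[-0.0265, 0.019, -0.0017], np.float64(6.36)]
[[-0.0242, 0.0219, -0.0017], np.float64(6.36)]
[[-0.0216, 0.0244, -0.0017], np.float64(6.36)]
[[-0.0188, 0.0266, -0.0017], np.float64(6.36)]
```

View pics/w6.png

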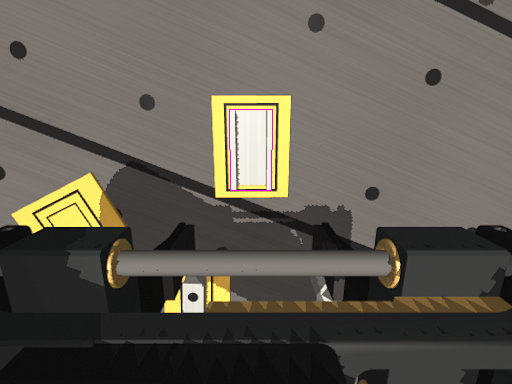

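The channel sits centred in its outline around (251,148). Now the square tube.

Call:
apply_moves:
  moves:
    - [[-0.0284,0.016,-0.001],6.35]
    - [[-0.0265,0.019,-0.001],6.35]
    - [[-0.0242,0.022,-0.001],6.35]
    - [[-0.0216,0.0244,-0.001],6.35]
    - [[-0.0188,0.0266,-0.001],6.35]
  hand: 0.087

```text
time_s: 18.97
tcp_pos: [0.4523, -0.3903, 0.133]
ee_rot: [[0.984, -0.176, -0.003], [-0.176, -0.984, 0.002], [-0.003, -0.001, -1.0]]
wrist_force: [1.2, 0.9, 0.2]
gripper_width: 0.994
gripper_force: 0.0
```

Call:
apply_moves:
  moves:
    - [[0,0,0],0]
    - [[0,0,0],0]
    - [[0,0,0],0]

```text
time_s: 19.22
tcp_pos: [0.4533, -0.3895, 0.1335]
ee_rot: [[0.985, -0.171, -0.002], [-0.171, -0.985, 0.001], [-0.002, -0.001, -1.0]]
wrist_force: [-0.0, -0.3, -0.8]
gripper_width: 0.997
gripper_force: 0.0
```

Run:
```python
from h import *
x=look("part_square",(.497,-.397),"w7",.036)
y=(np.degrees(x[2])+45)%90-45
go(x[0],x[1],.006,y)
```

```text
part_square [ 0.4982 -0.3945] 81.1 0.169
now [ 0.4537 -0.3892  0.1338] -9.8 d [ 0.044 -0.005 -0.128] dyaw 0.9 n 4
[[0.0112, -0.0006, 0.0319], np.float64(-0.22)]
[[0.0112, -0.0005, 0.0319], np.float64(-0.22)]
[[0.0112, -0.0005, 0.0319], np.float64(-0.22)]
[[0.0112, -0.0005, 0.0319], np.float64(-0.22)]
```

View pics/w7.png

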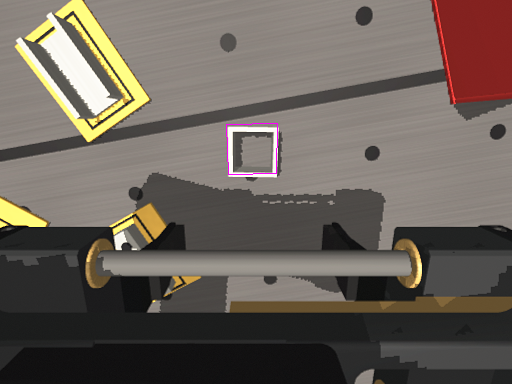

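Call:
apply_moves:
  moves:
    - [[0.022,-0.001,0.01],0]
    - [[0.022,-0.001,0.02],0]
    - [[0,0,0.035],0]
    - [[0,0,0.035],0]
    - [[0,0,0.02],0]

```text
time_s: 19.68
tcp_pos: [0.4963, -0.3928, 0.0104]
ee_rot: [[0.986, -0.169, -0.005], [-0.169, -0.986, 0.003], [-0.006, -0.002, -1.0]]
wrist_force: [-0.1, -1.3, -0.4]
gripper_width: 0.996
gripper_force: 0.0
```

Call:
apply_moves:
  moves:
    - [[0,0,0.008],0]
    - [[0,0,0],0]
    - [[0,0,0],0]

```text
time_s: 19.93
tcp_pos: [0.4982, -0.3952, 0.0075]
ee_rot: [[0.986, -0.17, 0.001], [-0.17, -0.986, -0.001], [0.001, 0.001, -1.0]]
wrist_force: [-0.1, 0.3, 0.2]
gripper_width: 0.997
gripper_force: 0.0
```

Call:
apply_moves:
  moves:
    - [[0,0,0],0]
    - [[0,0,0],0]
    - [[0,0,0],0]
    - [[0,0,0],0]
    - [[0,0,0],0]
  hand: 0.025

```text
time_s: 20.35
tcp_pos: [0.4972, -0.3957, 0.0078]
ee_rot: [[0.985, -0.172, 0.001], [-0.172, -0.985, -0.001], [0.001, 0.0, -1.0]]
wrist_force: [0.2, 0.6, 0.5]
gripper_width: 0.705
gripper_force: 0.0
```

Call:
apply_moves:
  moves:
    - [[0,0,0],0]
    - [[0,0,0],0]
    - [[0,0,0],0]
    - [[0,0,0],0]
    - [[0,0,0],0]

```text
time_s: 20.77
tcp_pos: [0.497, -0.3957, 0.0071]
ee_rot: [[0.985, -0.171, 0.0], [-0.171, -0.985, -0.0], [0.0, 0.0, -1.0]]
wrist_force: [-0.8, 0.3, 0.6]
gripper_width: 0.526
gripper_force: 30.0
```

Run:
```python
from h import *
s=r.sense();print(s["gripper_width"]*87,s["joints"].round(0))
s["tcp_pos"]=s["tcp_pos"]+[0,0,.09]
go(.441,-.0882,.097,-41.5,.034,s)
```

```text
45.78333247906291 [-24.  35. -12.   0. -43. 104.]
now [ 0.497  -0.3957  0.0971] -9.9 d [-0.056  0.307 -0.   ] dyaw -31.6 n 10
[[-0.0108, -0.0293, 0.0], np.float64(3.16)]
[[-0.0124, -0.0287, 0.0], np.float64(3.16)]
[[-0.014, -0.028, 0.0], np.float64(3.16)]
[[-0.0155, -0.0272, 0.0], np.float64(3.16)]
[[-0.0169, -0.0263, 0.0], np.float64(3.16)]
[[-0.0184, -0.0253, 0.0], np.float64(3.16)]
[[-0.0197, -0.0242, 0.0], np.float64(3.16)]
[[-0.021, -0.0231, 0.0], np.float64(3.16)]
[[-0.0223, -0.0219, 0.0], np.float64(3.16)]
[[-0.0235, -0.0206, 0.0], np.float64(3.16)]
```

Call:
apply_moves:
  moves:
    - [[0,0,-0.02],0]
    - [[0,0,-0.035],0]
    - [[-0.0108,-0.0293,-0.03],3.15]
    - [[-0.0124,-0.0287,-0.005],3.15]
    - [[-0.014,-0.028,0],3.15]

```text
time_s: 21.18
tcp_pos: [0.4813, -0.3041, 0.098]
ee_rot: [[0.942, -0.335, 0.005], [-0.335, -0.942, -0.001], [0.005, -0.0, -1.0]]
wrist_force: [0.7, 0.8, -2.2]
gripper_width: 0.53
gripper_force: 30.0
```

Call:
apply_moves:
  moves:
    - [[-0.0155,-0.0272,0],3.15]
    - [[-0.017,-0.0263,0],3.15]
    - [[-0.0184,-0.0253,0],3.15]
    - [[-0.0197,-0.0242,0],3.15]
    - [[-0.021,-0.0231,0],3.15]

```text
time_s: 21.6
tcp_pos: [0.4511, -0.1491, 0.0954]
ee_rot: [[0.816, -0.577, -0.001], [-0.577, -0.816, 0.0], [-0.001, 0.0, -1.0]]
wrist_force: [1.3, 1.1, -1.1]
gripper_width: 0.524
gripper_force: 30.0
```

Call:
apply_moves:
  moves:
    - [[-0.0223,-0.022,0],3.15]
    - [[-0.0235,-0.0206,0],3.15]
    - [[0,0,0],0]
    - [[0,0,0.02],0]
    - [[0,0,0.03],0]

```text
time_s: 22.02
tcp_pos: [0.4435, -0.0881, 0.0476]
ee_rot: [[0.752, -0.659, 0.008], [-0.659, -0.752, 0.001], [0.006, -0.006, -1.0]]
wrist_force: [-0.4, 0.4, -2.0]
gripper_width: 0.53
gripper_force: 30.0
```

Call:
apply_moves:
  moves:
    - [[0,0,0.017],0]
    - [[0,0,0],0]
    - [[0,0,0],0]

```text
time_s: 22.27
tcp_pos: [0.4402, -0.0894, 0.0282]
ee_rot: [[0.75, -0.661, -0.003], [-0.661, -0.75, -0.001], [-0.002, 0.002, -1.0]]
wrist_force: [-0.0, -0.1, -1.4]
gripper_width: 0.528
gripper_force: 30.0
```

Run:
```python
from h import *
s=r.sense();print(s["gripper_width"]*87,s["wrist_force"])
go(.441,-.0882,.012,-41.5)
```

```text
45.969372341322604 [-0.0126259  -0.08463828 -1.42158884]
now [ 0.4402 -0.0894  0.0282] -41.4 d [ 0.001  0.001 -0.016] dyaw -0.1 n 1
[[-0.0001, -0.0014, 0.0162], np.float64(0.13)]
```

Call:
apply_moves:
  moves:
    - [[0,-0.001,0.008],0]
    - [[0,0,0.004],0]
    - [[0,0,0.002],0]
    - [[0,0,0],0]
    - [[0,0,0],0]

```text
time_s: 22.68
tcp_pos: [0.4417, -0.0883, 0.0151]
ee_rot: [[0.75, -0.661, 0.001], [-0.661, -0.75, 0.0], [0.0, -0.0, -1.0]]
wrist_force: [0.3, -0.1, -1.4]
gripper_width: 0.523
gripper_force: 30.0
```

Call:
apply_moves:
  moves:
    - [[0,0,0.001],0]
    - [[0,0,0],0]
    - [[0,0,0],0]

```text
time_s: 22.93
tcp_pos: [0.4416, -0.0883, 0.014]
ee_rot: [[0.75, -0.661, 0.0], [-0.661, -0.75, 0.0], [0.0, -0.0, -1.0]]
wrist_force: [1.0, -0.5, -2.8]
gripper_width: 0.527
gripper_force: 30.0
```

Call:
apply_moves:
  moves:
    - [[0,0,0.001],0]
    - [[0,0,0],0]
    - [[0,0,0],0]

```text
time_s: 23.18
tcp_pos: [0.4414, -0.0883, 0.0128]
ee_rot: [[0.75, -0.661, -0.0], [-0.661, -0.75, -0.0], [-0.0, 0.0, -1.0]]
wrist_force: [-0.1, 0.1, -2.4]
gripper_width: 0.526
gripper_force: 30.0
```

Call:
apply_moves:
  moves:
    - [[0,0,0.001],0]
    - [[0,0,0],0]
    - [[0,0,0],0]

```text
time_s: 23.43
tcp_pos: [0.4417, -0.0883, 0.0121]
ee_rot: [[0.751, -0.661, 0.0], [-0.661, -0.751, -0.0], [0.0, -0.0, -1.0]]
wrist_force: [-0.6, 0.5, 0.9]
gripper_width: 0.522
gripper_force: 30.0
```

Call:
apply_moves:
  moves:
    - [[0,0,0.0005],0]
    - [[0,0,0],0]
    - [[0,0,0],0]

```text
time_s: 23.68
tcp_pos: [0.4417, -0.0883, 0.012]
ee_rot: [[0.751, -0.661, 0.0], [-0.661, -0.751, -0.0], [0.0, -0.0, -1.0]]
wrist_force: [-2.1, -0.0, 6.9]
gripper_width: 0.526
gripper_force: 30.0
```

Call:
apply_moves:
  moves:
    - [[0,0,0],0]
    - [[0,0,0],0]
    - [[0,0,0],0]
    - [[0,0,0],0]
    - [[0,0,0],0]
  hand: 0.08

```text
time_s: 24.1
tcp_pos: [0.4415, -0.0883, 0.0112]
ee_rot: [[0.75, -0.661, -0.0], [-0.661, -0.75, -0.0], [-0.0, 0.0, -1.0]]
wrist_force: [0.2, 0.5, -0.3]
gripper_width: 0.817
gripper_force: 0.0
```

Call:
apply_moves:
  moves:
    - [[0,0,-0.02],0]
    - [[0,0,-0.04],0]
    - [[-0.02,0,-0.04],0]
    - [[-0.025,0,-0.02],0]
    - [[0,0,0],0]

```text
time_s: 24.52
tcp_pos: [0.4089, -0.0581, 0.1326]
ee_rot: [[0.751, -0.66, 0.008], [-0.66, -0.751, 0.002], [0.005, -0.007, -1.0]]
wrist_force: [-0.4, -0.2, -1.0]
gripper_width: 0.918
gripper_force: 0.0
```

Run:
```python
from h import *
look("part_square",(.441,-.088),"w8",.041)
look("pad_square",(.441,-.088),"w8b")
i=cv2.imread("pics/w8.png");p=imaging.capture("scene")["frame"]
cv2.imwrite("pics/end.png",np.hstack([cv2.resize(p[110:290,70:390],(400,300)),cv2.resize(i,(400,300))]))
```

```text
part_square [ 0.4418 -0.0868] 49.6 0.115
pad_square [ 0.4425 -0.0872] 137.8 0.013
```

View pics/end.png

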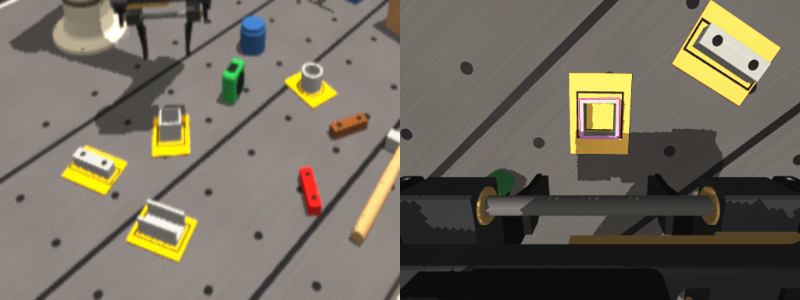

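All four blanks sit on their plates: in the left half, pipe (312,77), tube (170,125), bar (93,163) and channel (163,225). The tape and tin still stand, and the fits agree within 2 mm, so I am handing in.

```bash
python3 -c "
from station import r
print(r.finish_job())"
```

```text
the job is handed in; nothing more can be done
None
```

All four blanks are on their own plates and the job is handed in at about 25 s; camera checks put each within 2 mm of its plate's centre, the turned ones within about 2° of their outlines, and the tape and tin still standing, though `finish_job()` returned no verdict.

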